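# Gauge the clay spigot with spring calipers

## Robot

A 6-joint arm with a two-finger parallel gripper is mounted at the origin on the work surface. World frame = base frame: x ahead of the robot, y to its left, z up, the work surface at z = 0. Lengths are in m, angles in rad, forces in N, time in s.
With the tool pointing down it reaches from about 0.3 to 0.775 m from the base axis. Payload 14.6 kg.
Tool frame: the origin (TCP) lies at the very end of the fingers, on their centre line; the grasp point (between the pads) lies 19 mm behind it; z points along the fingers, x is the direction in which the jaws open and shut, and the axes are right-handed (so a half turn about z gives the same grasp; the last joint's range is limited). The gripper opens to 85 mm and grips with 20 to 120 N. Pads are 22 mm wide; open, the fingers measure 114 mm over their backs; the gripper's body (76 mm by 85 mm) begins 54 mm behind the grasp point. The pads swing forward as they close: fully open they stand 13 mm farther back than shut.
Start: joints at [1.108, 0.3, 1.521, -0, 1.321, -0.067], TCP at [0.212, 0.507, 0.231] pointing down, gripper open.
Joint ranges: [-3.03, 3.03], [-0.79, 2.21], [0.23, 2.52], [-1.04, 4.18], [0, 3.07], [-2.55, 2.55]. Speed limits (rad/s): [2.22, 2.22, 2.57, 3.14, 3.14, 3.14].

## Interface

Orientations are given as a 3x3 rotation matrix whose columns are the frame's x, y, z axes.
In Python, from bench import manip, grab_frame, finder gives the robot as it stands. Calls block until the motion is done:
- manip.movep(position, orientation): joint-space move of the TCP to a pose.
- manip.servo_line(position, orientation=None, speed=0.15): straight line of the TCP; orientation=None keeps the orientation; speed is the mean speed in m/s.
- manip.move_j(angles): joint-space move.
- manip.set_gripper(opening, f_grip=None): finger opening in m; f_grip is the grip in N (None keeps the last); returns when the fingers have stopped.
- manip.wait(seconds).
- manip.solve_ik(position, orientation): joint angles nearest the present ones, or None.
- manip.observe(): the state.
- grab_frame(name): name is "side" or "top"; returns a dict with "frame" (420x560x3 uint8, red, green, blue), "fx", "fy", "cx", "cy" (pixels), "eye" and "orientation" of the camera in the world. Camera axes: x right, y down, z forward; pixel columns grow to the right and rows downward; lengths in m; the calibration is good to about 2 mm. A picture is of the moment at which its call begins. There is no depth.
A pose or a line that the arm cannot do raises manip.Unreachable and nothing moves.
- manip.sign_off(): hands the job in, once; it reports no verdict.
Trained networks look in the newest picture that a camera, given by its name, has taken for a name from the list of things; names that differ only in an ending like _2 or _b are one class to them, and where a whole thing is asked for, a point or a joint stands for the part that bears it (a point fixed in the world has none). Each returns a list of dicts, best first, with "confidence" (0 to 1); they miss things now and then, are a little off and sometimes report something else, mostly with a low value. They report only what shows in the picture. A call takes as long as a camera call.
- finder.boxes_of(camera, label): "position" ([x, y, z] in m, in world coordinates, good to about 4 mm: the middle of the surface that is visible of it).
- finder.pinpoint(camera, label): "position" ([x, y, z] in m, in world coordinates, good to about 4 mm: a listed point, or the origin of a listed thing).
The state is a dict: "t": time; "joint_positions": joint angles; "dq": joint speeds; "effort": joint torques, N m; "tcp_pos": TCP position; "ee_rot": TCP orientation; "ft_force": force on the tool from outside, world axes, zero at the start; "torque": the same for the moment, N m; "width": finger opening in m.
Only numpy, scipy, OpenCV 4.12 (cv2) and the standard library are available. Lean on these libraries where they do the work, as an engineer would, in place of code of your own. Each camera call takes 0.05 s, during which the arm holds its last target. There are 200 camera calls.

## Task

Check the round spigot standing on the small clay stump: take the sprung tweezer calipers off their wooden rest, squeeze them until the pointer stands on the long set line of the brass arc (32 mm between the tips), and offer them up level with one tip on either side of the spigot, about halfway up it, the spigot centred between the two tips. The clay is still soft, so do not touch it or the board and wheel it stands on; leave the other tools where they lie. Keep the calipers still with the gap on the line for three seconds and finish like that, still squeezing and holding them there in the air.

Things in the scene. Friction and masses are not known exactly. Their poses are not given: they have to be found in the camera images.
- calipers: spring calipers, like 200 mm long steel tweezers lying flat, about 0.1 kg: a U bow of spring strip at one end, two legs 12 mm high and a brass arc (top 15 mm above the underside) across the legs 60 mm from the bow. Origin: at the bow, where both legs are hinged, on the underside. x runs midway between the legs from the bow to the tips, z up (hinge axis)
- grip_mid (a point): point midway between the two flat knurled finger plates, the place to pinch: 115 mm along x from the bow, 6 mm above the underside. Each plate is 40 mm long, 12 mm high; one finger goes outside each. Width over the plates: 61 mm sprung open, 44 mm (plates parallel) at the set line; the tip gap changes 1.6 times as much as this width
- leg_a (a joint): turn of one leg, rad: 0 sprung open, 0.076 with the pointer on the set line, 0.146 at the closed stop (tips 6 mm apart). Tip gap = 60 mm - 370 mm x value. The other leg turns equally the other way. The spring pushes on each plate with 0 N when open, about 13 N at the set line, about 25 N at the stop
- tip_a (a point): inner face of the tip of one leg (+y side), 185 mm from the bow, 6 mm above the calipers' underside
- tip_b (a point): inner face of the tip of the other leg (-y side), 185 mm from the bow, 6 mm above the underside; the distance from tip_a is the gap
- rest: wooden rest, base 150 x 110 x 6 mm with two cross bars 12 mm wide rising to 30 mm above the bench, at x -81 and +41 mm. Origin: centre of its underside. The calipers lie flat across the bars, tips to about +x (yaw within 0.06 rad), the middle of the finger plates within 10 mm of the rest's centre, so that both fingers go down between the bars. Fixed to the bench
- wheel: iron foot of a banding wheel (turntable), 170 mm across, 42 mm high, fixed to the bench. Origin: on the wheel's axis at bench height. The small stump is on the robot's side of the axis (work's x axis within 0.6 rad of the world's x), the planter beyond it
- work: the clay piece with the board and the green wheel head (224 mm across, top at 60 mm) it stands on; turns stiffly about the wheel's axis. Origin: on the axis, 42 mm above the bench. Board 190 x 141 mm, top at 72 mm. Soft dark clay: open planter 108 mm across, centred at x +42 mm, top 134 mm above the bench; small solid stump 66 mm across, centred at x -55 mm, top at 117 mm, spigot in its middle
- spigot_mid (a point): point on the axis of the spigot at half its height: the spigot is a plain round upright clay peg, 20 mm in diameter and 40 mm high; its top is 20 mm above this point, the flat top of the small stump 20 mm below; it is 137 mm above the bench
- loop_tool: bystander: clay loop tool with a square dark wooden handle, 175 mm long, lying on the bench. Origin near its middle
- water_bowl: bystander: white ceramic water bowl, 110 mm across, 45 mm high. Origin: underside centre
- wood_knife: bystander: pale wooden modelling knife, about 210 mm long, lying on the bench. Origin near its middle

How it is judged:
On the way, in this order (a step that is already met when the one before it is completed fails the run):
1. the calipers are picked up clear of the rest in the gripper (height (world z) of calipers above 0.06 m and contact force between the fingers and calipers above 1 N), for 0.2 s.
2. the gap stands on the set line (29.5 to 34.5 mm) with the spigot between the tips, all still, for two seconds (distance between tip_a and tip_b between 0.0295 and 0.0345 m and y of spigot_mid in the frame of calipers between -0.0045 and 0.0045 m and x of spigot_mid in the frame of calipers between 0.175 and 0.193 m and z of tip_a in the frame of spigot_mid between -0.013 and 0.013 m and z of tip_b in the frame of spigot_mid between -0.013 and 0.013 m and angle between calipers's own z axis and vertical below 0.2 rad and contact force between the fingers and calipers above 3 N and linear speed of calipers below 0.01 m/s and velocity of joint leg_a between -0.05 and 0.05 rad/s and contact force between calipers and rest below 0.05 N and contact force between calipers and wheel below 0.05 N and contact force between anything else and work below 0.05 N), for 2 s.
At the end, for the whole second after the job is handed in: Calipers held only by the fingers, still, level within 0.2 rad, tip gap 29.5 to 34.5 mm; the spigot's axis within 4.5 mm of mid-gap and from 10 mm behind to 8 mm beyond the tips' line, both tips within 13 mm of its half height; nothing touches the clay or its wheel (all of step 2); the arm keeps its last pose, push and grip.
It fails at once if the soft clay, its board or the wheel head is touched (contact force between any of calipers, the arm, the fingers and work above 0.3 N).
It fails at once if a bystander is moved (distance of any of loop_tool, water_bowl, wood_knife from where it was at the start of the episode above 0.02 m).
It also fails if it takes over 54 s, if anything falls off the work surface, if the arm or the gripper's body presses on something with over 40 N, if the wrist force passes 120 N, or if a joint passes its speed limit or range.

## Working session

There is one attempt and no reset: what is moved stays moved. The work goes in short steps, each a Python script; the robot and the scene stay as the last script left them, time stands still between calls to the robot, and variables do not carry over. Pictures are saved under pics/ and viewed, about 8 in all and at most 12, crops included, and the job is handed in when it is done.

```bash
mkdir -p pics; ls
python3 - <<'E'
from bench import manip, grab_frame, finder
import cv2, numpy as np
for n in ("top","side"):
    f=grab_frame(n); cv2.imwrite(f"pics/{n}0.png",f["frame"][:,:,::-1])
    print(n,f["fx"],f["cx"],f["cy"],np.round(f["eye"],3),np.round(f["orientation"],3).tolist())
    for l in ("calipers","grip_mid","tip_a","tip_b","rest","wheel","work","spigot_mid","loop_tool","water_bowl","wood_knife"):
        print(l,[(np.round(d["position"],4).tolist(),round(d["confidence"],2)) for d in finder.pinpoint(n,l)[:3]])
print(manip.observe())
E
```

```text
pics
top 468.77630088565587 280.5822245890643 206.15807483436473 [0.511 0.01  1.025] [[0.021, -0.997, 0.081], [-1.0, -0.019, 0.024], [-0.023, -0.081, -0.996]]
calipers [([0.4737, -0.1682, 0.0319], 0.8)]
grip_mid [([0.5853, -0.1485, 0.0347], 0.9)]
tip_a [([0.6523, -0.1126, 0.0354], 0.85), ([0.6557, -0.1692, 0.0347], 0.65)]
tip_b [([0.6523, -0.1126, 0.0354], 0.85), ([0.6557, -0.1692, 0.0347], 0.65)]
rest [([0.5837, -0.1528, -0.0047], 0.59)]
wheel [([0.3687, -0.0162, -0.003], 0.44)]
work [([0.5741, 0.2079, 0.04], 0.69)]
spigot_mid []
loop_tool [([0.3673, -0.017, -0.0042], 0.81), ([0.6574, -0.1118, 0.0365], 0.37)]
water_bowl [([0.7759, -0.0686, 0.0031], 0.95), ([0.5224, 0.2236, 0.1356], 0.53)]
wood_knife [([0.7675, 0.1991, 0.0037], 0.94)]
side 408.64061988780156 282.2290943621135 202.04921687360346 [ 0.398 -0.686  0.554] [[0.968, -0.115, 0.225], [-0.252, -0.503, 0.827], [0.018, -0.857, -0.515]]
calipers [([0.4716, -0.1635, 0.0298], 0.63)]
grip_mid [([0.5861, -0.1553, 0.0385], 0.82)]
tip_a [([0.6566, -0.172, 0.037], 0.93), ([0.6525, -0.1131, 0.0378], 0.81)]
tip_b [([0.6566, -0.172, 0.037]
[... 620 characters left out ...]
1,  1.52102498e+00, -2.36050082e-05,
        1.32070741e+00, -6.66359333e-02]), 'dq': array([-0.00228552, -0.00154026,  0.00064889, -0.00133172,  0.00133225,
       -0.00135221]), 'effort': array([-1.37993527e-05, -5.43342662e+01, -3.61992466e+01,  1.55452619e-05,
        5.16537239e-04,  2.50926030e-05]), 'tcp_pos': array([0.21201865, 0.50746836, 0.2312782 ]), 'ee_rot': array([[ 3.85453272e-01,  9.22727357e-01,  9.40425226e-06],
       [ 9.22727356e-01, -3.85453272e-01, -3.24043079e-05],
       [-2.62754416e-05,  2.11679074e-05, -9.99999999e-01]]), 'ft_force': array([ 0.39626572,  0.03429325, -0.05893654]), 'torque': array([0.01248853, 0.02896691, 0.007249  ]), 'width': 0.08544142091268286}
```

View pics/top0.png

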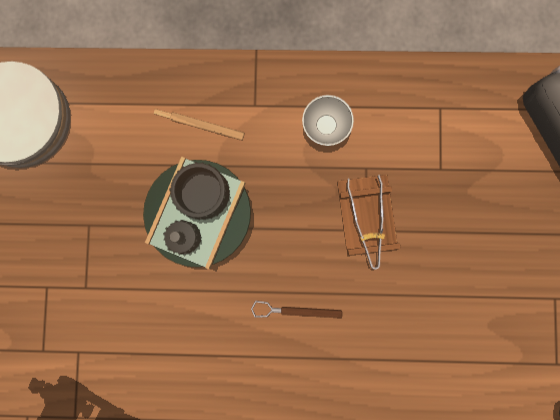

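View pics/side0.png

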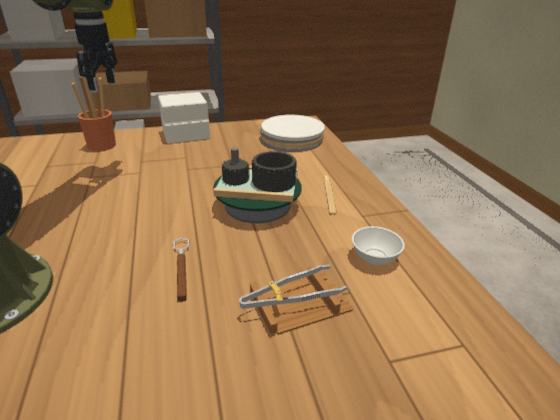

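Both pictures agree with the networks. Top view: calipers on the rest, bow at about (374,268) and tips at (350,178) and (380,176). The clay is at (200,215), with the stump and spigot at (178,238). The bystanders are clear of the path. Next: grasp.

```bash
cat > h.py <<'E'
from bench import manip, grab_frame, finder
import numpy as np, cv2
def R(p): s,c=np.sin(p),np.cos(p); return np.array([[-s,c,0],[c,s,0],[0,0,-1.]])
def st(m=""):
    o=manip.observe(); print(m,round(o["t"],2),np.round(o["tcp_pos"],4),"w",round(o["width"],4),"F",np.round(o["ft_force"],2),"T",np.round(o["torque"],3))
E
python3 - <<'E'
from h import *
psi=.1335; p=np.array([.5862,-.1513])
for q,z,a in ((p,.014,psi),(np.array([.46,.256]),.115,-.43)):
    j=manip.solve_ik([*q,z],R(a)); print(None if j is None else np.round(j,2))
manip.movep([*p,.25],R(psi)); st()
manip.servo_line([*p,.07],R(psi),speed=.15)
manip.servo_line([*p,.014],R(psi),speed=.05); st("down")
for w in (.062,.054,.049,.0455): manip.set_gripper(w,40); st(w)
f=grab_frame("side"); cv2.imwrite("pics/s1.png",cv2.resize(f["frame"][210:350,200:400,::-1],None,fx=4,fy=4))
E
```

```text
[-0.31  0.67  1.52 -0.    0.95 -2.02]
[ 0.44  0.38  1.71 -0.    1.06 -0.7 ]
 3.88 [ 0.5863 -0.1506  0.25  ] w 0.0851 F [-0.27  0.55  0.07] T [-0.06  -0.     0.035]
down 6.49 [ 0.5864 -0.1513  0.0144] w 0.0857 F [ 0.15 -0.17  0.15] T [-0.072  0.023 -0.021]
0.062 6.86 [ 0.5863 -0.1513  0.0143] w 0.0623 F [-0.43 -0.43  1.93] T [ 0.056  0.062 -0.016]
0.054 7.11 [ 0.5868 -0.1515  0.0149] w 0.0542 F [-1.2   0.14  7.26] T [-0.032  0.065 -0.077]
0.049 7.34 [ 0.5871 -0.1516  0.0154] w 0.0494 F [-1.35  0.03 11.94] T [ 0.065  0.183 -0.071]
0.0455 7.56 [ 0.5873 -0.1517  0.0158] w 0.046 F [-0.91 -0.3  15.99] T [-0.061  0.243 -0.178]
```

View pics/s1.png

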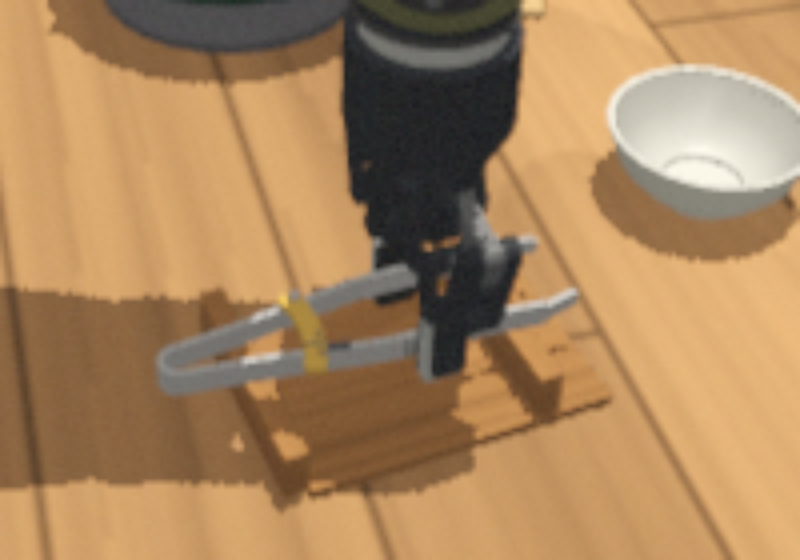

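The fingers straddle both plates, with the bow at crop (170,375) and the tips at (530,243) and (575,295). The closing pads press the calipers down on the rest with about 16 N. I'll lift to relieve that, then trim the squeeze in the air.

Run:
```python
from h import *
psi=.1335; p=manip.observe()["tcp_pos"][:2]
manip.servo_line([*p,.03],R(psi),speed=.02); st("lift1")
manip.servo_line([*p,.17],R(psi),speed=.12); st("lift")
manip.set_gripper(.0440,40); manip.wait(.3); st("sq")
for n in ("top","side"):
    f=grab_frame(n); 
    np.savez(f"{n}2.npz",**f)
    cv2.imwrite(f"pics/{n}2.png",f["frame"][:,:,::-1])
    for l in ("tip_a","calipers","grip_mid","spigot_mid","work"):
        print(n,l,[(np.round(d["position"],4).tolist(),round(d["confidence"],2)) for d in finder.pinpoint(n,l)[:3]])
a,b=cv2.imread("pics/side2.png"),cv2.imread("pics/top2.png")
cv2.imwrite("pics/c2.png",np.hstack([cv2.resize(a[100:300,220:420],(400,400),interpolation=2),cv2.resize(b[130:330,260:460],(400,400),interpolation=2)]))
```

```text
lift1 8.56 [ 0.5872 -0.1517  0.0299] w 0.0457 F [-0.57  0.14 -1.46] T [ 0.029 -0.049 -0.032]
lift 9.88 [ 0.587  -0.1516  0.1691] w 0.0457 F [ 0.96  0.74 -1.85] T [ 0.04  -0.022 -0.013]
sq 10.39 [ 0.5873 -0.1517  0.17  ] w 0.0443 F [-0.    0.42 -0.22] T [-0.036 -0.018 -0.037]
top tip_a [([0.658, -0.1261, 0.1911], 0.59)]
top calipers [([0.3665, -0.018, -0.0026], 0.5)]
top grip_mid []
top spigot_mid [([0.584, -0.1554, -0.004], 0.74), ([0.5228, 0.2263, 0.1388], 0.67)]
top work [([0.5859, -0.1539, -0.0053], 0.43)]
side tip_a [([0.6548, -0.1582, 0.1885], 0.81), ([0.6568, -0.1288, 0.1917], 0.71)]
side calipers [([0.4718, -0.1642, 0.1845], 0.79)]
side grip_mid [([0.5861, -0.153, 0.1908], 0.56)]
side spigot_mid [([0.5241, 0.2326, 0.135], 0.79)]
side work [([0.5704, 0.2047, 0.0398], 0.56)]
```

View pics/c2.png

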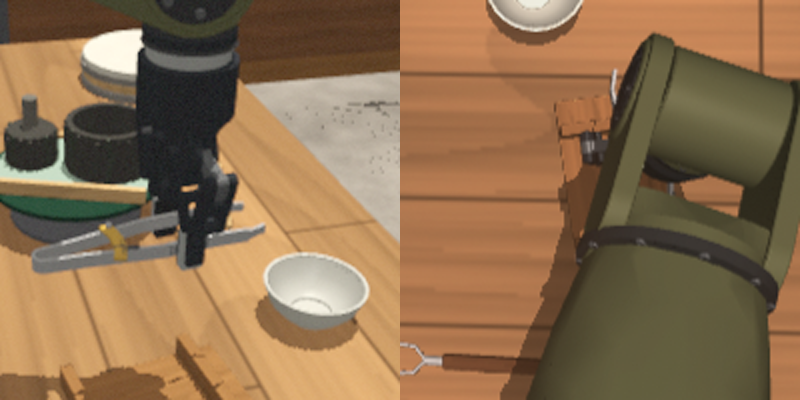

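The calipers are held level and clear of the rest, at width 44.3 mm. Next I'll localise the spigot precisely with my own pixels, from the unobstructed first pictures.

Run:
```python
import cv2,numpy as np
a,b=cv2.imread("pics/side0.png"),cv2.imread("pics/top0.png")
k=lambda i,r,c:cv2.resize(cv2.convertScaleAbs(i[r:r+40,c:c+40],alpha=1.8),(400,400),interpolation=0)
cv2.imwrite("pics/sp.png",np.hstack([k(a,145,215),k(b,217,158)]))
```

```text
(no output)
```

View pics/sp.png

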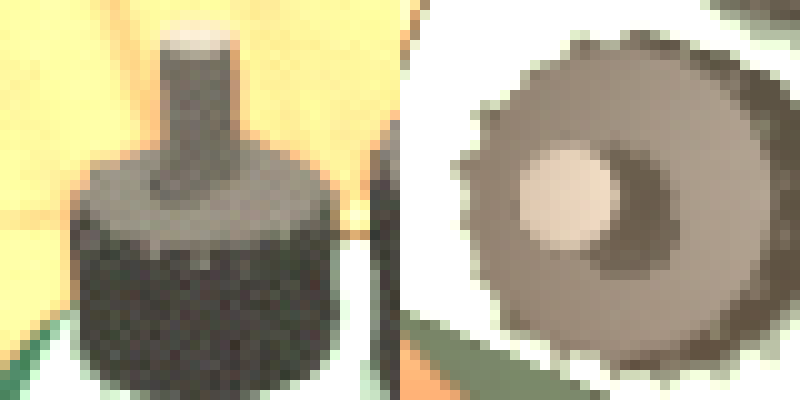

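Spigot top disc: about (234.5, 148.3) in the side picture and (174.5, 236.0) in the top picture. I'll intersect both rays with z = 0.157 and triangulate, then check the IK at the target.

```bash
cat >> h.py <<'E'
def ray(f,u,v):
    d=f["orientation"]@np.array([(u-f["cx"])/f["fx"],(v-f["cy"])/f["fy"],1]); return np.array(f["eye"]),d
def onz(f,u,v,z): e,d=ray(f,u,v); return e+d*(z-e[2])/d[2]
def pix(f,P): c=np.array(f["orientation"]).T@(np.array(P)-f["eye"]); return f["fx"]*c[0]/c[2]+f["cx"],f["fy"]*c[1]/c[2]+f["cy"]
E
python3 - <<'E'
from h import *
t,s=np.load("top2.npz"),np.load("side2.npz")
print(onz(t,174.5,236,.157),onz(s,234.5,148.3,.157))
A=[];b=[]
for f,u,v in((t,174.5,236),(s,234.5,148.3)):
    e,d=ray(f,u,v); d/=np.linalg.norm(d); P=np.eye(3)-np.outer(d,d); A.append(P);b.append(P@e)
print(np.linalg.lstsq(np.vstack(A),np.hstack(b),rcond=None)[0])
sp=np.array([.523,.227])
for a in (-.43,-.2,0,.2):
    u=np.array([np.cos(a),np.sin(a)])
    print(a,[None if (j:=manip.solve_ik([*(sp-u*k),.117],R(a))) is None else np.round(j,2) for k in(.069,.15)])
E
```

```text
[0.52210876 0.22642115 0.157     ] [0.52266628 0.22069652 0.157     ]
[0.52282947 0.22698985 0.15430151]
-0.43 [array([ 0.44,  0.37,  1.71, -0.  ,  1.06, -0.7 ]), array([ 0.57,  0.29,  1.83, -0.  ,  1.03, -0.57])]
-0.2 [array([ 0.42,  0.35,  1.74, -0.  ,  1.05, -0.96]), array([ 0.52,  0.23,  1.9 , -0.  ,  1.01, -0.85])]
0 [array([ 0.39,  0.34,  1.76, -0.  ,  1.05, -1.18]), array([ 0.46,  0.19,  1.95, -0.  ,  1.  , -1.11])]
0.2 [array([ 0.37,  0.33,  1.77, -0.  ,  1.04, -1.41]), array([ 0.4 ,  0.17,  1.98, -0.  ,  1.  , -1.37])]
```

Spigot at about (0.5225, 0.2265), consistent to about 1 mm except along the side camera's weak direction. Next is the pre-approach from the robot's side.

Run:
```python
from h import *
a=-.2; u=np.array([np.cos(a),np.sin(a)]); sp=np.array([.5225,.2265]); sp=sp
p=manip.observe()["tcp_pos"]
manip.servo_line([p[0],p[1],.25],R(.1335),speed=.15)
q=sp-u*.16
manip.movep([*q,.25],R(a)); st()
manip.servo_line([*q,.117],R(a),speed=.1); manip.wait(.3); st("pre")
for n in ("top","side"):
    f=grab_frame(n); np.savez(f"{n}3.npz",**f)
    cv2.imwrite(f"pics/{n}3.png",f["frame"][:,:,::-1])
    for l in ("tip_a","calipers","grip_mid","spigot_mid"):
        print(n,l,[(np.round(d["position"],4).tolist(),round(d["confidence"],2)) for d in finder.pinpoint(n,l)[:3]])
x,b=cv2.imread("pics/side3.png"),cv2.imread("pics/top3.png")
k=lambda i,r,c:cv2.resize(cv2.convertScaleAbs(i[r:r+100,c:c+100],alpha=1.4),(400,400),interpolation=2)
cv2.imwrite("pics/c3.png",np.hstack([k(x,120,160),k(b,195,130)]))
print("exp tips top", pix(f:=np.load("top3.npz"),[*(sp-u*.09),.143]), pix(f,[*sp,.157]))
```

```text
13.38 [0.3662 0.258  0.2499] w 0.0441 F [-0.17  0.81 -0.66] T [ 0.012 -0.05  -0.03 ]
pre 15.16 [0.3657 0.2583 0.1172] w 0.0446 F [ 1.17  0.82 -1.25] T [-0.01  -0.01   0.008]
top tip_a [([0.4391, 0.258, 0.1372], 0.56), ([0.4285, 0.2287, 0.1357], 0.43)]
top calipers [([0.7765, -0.0666, 0.0055], 0.53)]
top grip_mid [([0.3679, 0.2652, 0.1352], 0.77), ([0.3689, -0.0165, -0.0028], 0.51)]
top spigot_mid [([0.5261, 0.2258, 0.1354], 0.81)]
side tip_a [([0.4282, 0.2278, 0.1396], 0.81), ([0.4364, 0.2577, 0.1379], 0.67)]
side calipers []
side grip_mid [([0.3659, 0.2558, 0.137], 0.61)]
side spigot_mid [([0.5207, 0.2274, 0.1334], 0.58)]
exp tips top (np.float64(165.00291725881567), np.float64(282.90788526515246)) (np.float64(174.46596142980042), np.float64(235.7881284315047))
```

View pics/c3.png

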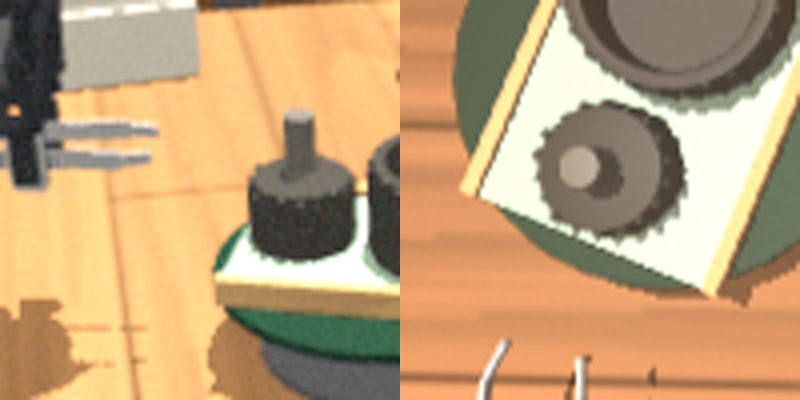

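Top crop: tips at (505,343) and (585,360), so their midpoint is full-frame (165.8,282.2). The spigot top is at crop (578,167). The tips sit about 1.2 mm to −y of the tool axis, and the networks agree. I'll correct for that, advance to just short of the spigot and look again.

Run:
```python
from h import *
a=-.2; u=np.array([np.cos(a),np.sin(a)]); n_=np.array([-u[1],u[0]]); sp=np.array([.5225,.2265])
manip.servo_line([*(sp-u*.098+.0012*n_),.117],R(a),speed=.04); manip.wait(.3); st("near")
for n in ("top","side"):
    f=grab_frame(n); np.savez(f"{n}4.npz",**f)
    cv2.imwrite(f"pics/{n}4.png",f["frame"][:,:,::-1])
    for l in ("tip_a","spigot_mid"):
        print(n,l,[(np.round(d["position"],4).tolist(),round(d["confidence"],2)) for d in finder.pinpoint(n,l)[:3]])
x,b=cv2.imread("pics/side4.png"),cv2.imread("pics/top4.png")
k=lambda i,r,c:cv2.resize(cv2.convertScaleAbs(i[r:r+50,c:c+50],alpha=1.6),(400,400),interpolation=2)
cv2.imwrite("pics/c4.png",np.hstack([k(x,135,195),k(b,220,150)]))
```

```text
near 17.66 [0.4267 0.2472 0.117 ] w 0.0444 F [ 0.08 -0.68  0.18] T [-0.025  0.049 -0.002]
top tip_a [([0.4885, 0.2167, 0.1333], 0.62), ([0.5033, 0.2474, 0.1362], 0.48)]
top spigot_mid [([0.5235, 0.2272, 0.1378], 0.74), ([0.5729, 0.2096, 0.0401], 0.22)]
side tip_a [([0.4954, 0.2443, 0.1365], 0.51)]
side spigot_mid [([0.5219, 0.2305, 0.1335], 0.73)]
```

View pics/c4.png

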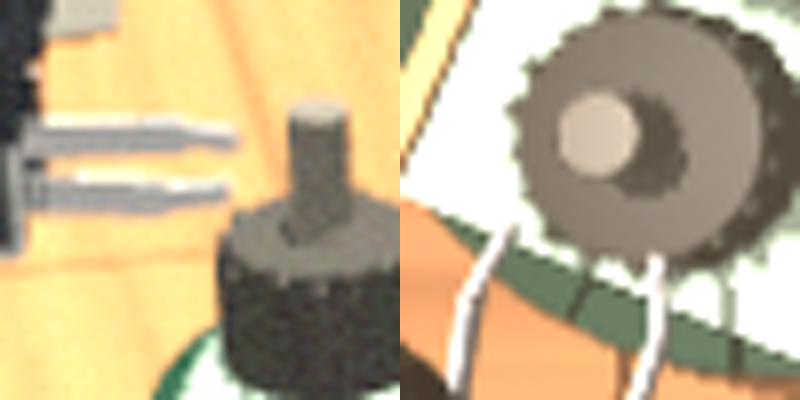

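Run:
```python
from h import *
f=np.load("top4.npz"); t=onz(f,172.3,250.6,.141); s=onz(f,174.25,236.4,.157)
A=onz(f,150+117/8-.5,220+237/8-.5,.141);B=onz(f,150+248/8-.5,220+260/8-.5,.141)
a=-.2;u=np.array([np.cos(a),np.sin(a)]);n=np.array([-u[1],u[0]])
d=(s-t)[:2]; print(t,s,"ahead",d@u,"lat",d@n,"gap",np.linalg.norm(A-B),"yaw",np.arctan2(*(A-B)[[1,0]])-np.pi/2)
```

```text
[0.49474558 0.23352167 0.141     ] [0.52135836 0.2268589  0.157     ] ahead 0.02740598438671031 lat -0.0012428190376943937 gap 0.031630065737885196 yaw -0.15074824710459822
```

The tips are just short of the spigot: 27 mm to go, lateral error 1.2 mm, gap about 31.6 mm, height about mid-spigot. I'll split the lateral difference and advance slowly.

Run:
```python
from h import *
a=-.2; u=np.array([np.cos(a),np.sin(a)]); n_=np.array([-u[1],u[0]]); sp=np.array([.5225,.2265])
manip.servo_line([*(sp-u*.098+.0004*n_),.117],R(a),speed=.01)
manip.servo_line([*(sp-u*.069+.0004*n_),.117],R(a),speed=.02); manip.wait(.3); st("in")
for n in ("top","side"):
    f=grab_frame(n); np.savez(f"{n}5.npz",**f)
    cv2.imwrite(f"pics/{n}5.png",f["frame"][:,:,::-1])
    for l in ("tip_a","spigot_mid"):
        print(n,l,[(np.round(d["position"],4).tolist(),round(d["confidence"],2)) for d in finder.pinpoint(n,l)[:3]])
x,b=cv2.imread("pics/side5.png"),cv2.imread("pics/top5.png")
k=lambda i,r,c:cv2.resize(cv2.convertScaleAbs(i[r:r+50,c:c+50],alpha=1.6),(400,400),interpolation=2)
cv2.imwrite("pics/c5.png",np.hstack([k(x,135,205),k(b,210,150)]))
```

```text
in 20.11 [0.4549 0.2406 0.117 ] w 0.0442 F [ 0.13  0.82 -1.22] T [-0.021 -0.02  -0.019]
top tip_a [([0.5184, 0.2102, 0.1329], 0.46), ([0.5329, 0.241, 0.1392], 0.38)]
top spigot_mid [([0.5723, 0.2039, -0.0021], 0.68), ([0.5236, 0.2231, 0.1385], 0.65)]
side tip_a [([0.5283, 0.2403, 0.1393], 0.7), ([0.5163, 0.2106, 0.1359], 0.6)]
side spigot_mid [([0.5208, 0.2287, 0.133], 0.65)]
```

View pics/c5.png

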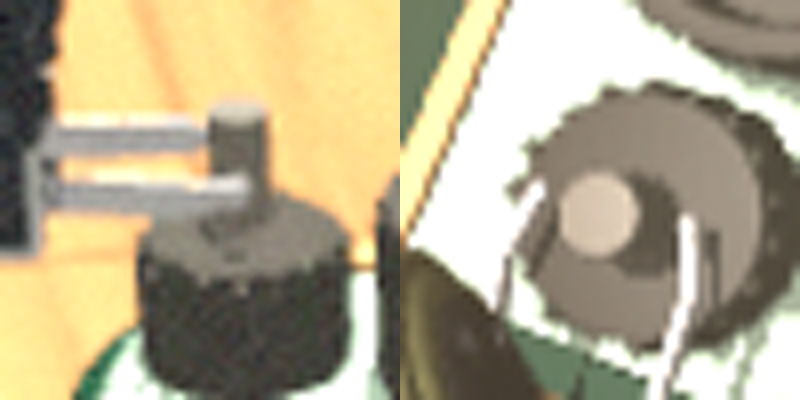

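Run:
```python
from h import *
f=np.load("top5.npz"); P=lambda x,y,z:onz(f,150+(x-400)/8-.5,210+y/8-.5,z)
A=P(546,190,.141);B=P(680,222,.141);s=P(598,215,.157);t=(A+B)/2
a=-.2;u=np.array([np.cos(a),np.sin(a)]);n=np.array([-u[1],u[0]]);d=(s-t)[:2]
print(t,s,"ahead",d@u,"lat",d@n,"gap",np.linalg.norm(A-B))
st()
```

```text
[0.52378954 0.22739889 0.141     ] [0.52140467 0.22686071 0.157     ] ahead -0.002230415744038006 lat -0.0010012559425536048 gap 0.032869999894756585
 20.41 [0.4549 0.2406 0.117 ] w 0.0442 F [-0.26  0.01 -0.43] T [-0.023 -0.024 -0.   ]
```

Everything is inside tolerance: lateral error about 1 mm, spigot about 2 mm behind the tip line, gap about 32–33 mm, and no contact force. I'll hold and hand in.

Run:
```python
from h import *
manip.wait(3.5); st("held"); manip.sign_off(); st("done")
```

```text
held 23.91 [0.455  0.2406 0.117 ] w 0.0442 F [ 0.4  -0.11 -0.69] T [-0.064 -0.026 -0.051]
the job is handed in; nothing more can be done
the job is handed in; nothing more can be done
```

The calipers are off the rest, squeezed to the set line and held level around the spigot. I kept them still there for 3.5 s and handed the job in at about 24 s; no verdict is reported.

**Last checks:**
- **Gap:** about 32.9 mm from my pixel measurement. The finger opening of 44.2 mm gives about 32 mm.
- **Centring:** the spigot axis is about 1 mm off mid-gap and about 2 mm behind the tips' line.
- **Height:** the tips are within a few mm of half height, from the grasp geometry and the network tip readings.
- **Contact:** the wrist force stayed at noise level (about 1 N), so I saw no sign of touching the clay, and I saw none in the pictures. That noise is coarser than the 0.3 N limit, so the wrist force alone cannot prove it. I did not re-measure the bystander tools; nothing went near them.

**What disagreed:**
- **Side offset:** the first look put the tips about 1.2 mm to −y of the tool axis, and the closer look showed the opposite, so I split the difference. At the end pixels and networks still differed by about 1.6 mm, well inside the 4.5 mm tolerance.
- **Grasp:** closing the fingers pressed the calipers onto the rest with about 16 N, which was relieved as soon as I lifted.

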